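# Index the flow cell and hold it against the sprung plate

## Task

Slide the carriage with the flow cell to the left along its rail until it clicks into the detent in front of the sprung pressure plate. Then, with the carriage staying in the detent, push the flow cell forward in its channel, still sitting flat on the carriage, gently against the plate until the plate has gone back about half of its travel (about 10 N), and keep pressing it there steadily so that a colleague can tighten the clamp screws: the job finishes while you hold it, without letting go. Leave the screwdriver and the two vials beside the jig alone.

Things in the scene. Friction and masses are not known exactly. Their poses are not given: they have to be found in the camera images.
- jig: fixed aluminium jig on the worktop, bed plate 275 x 340 x 12 mm; origin on the worktop surface; x axis points away from the robot to the pressure plate, y runs left along the rail, z up. The grey spring housing (110 wide, 36 deep, its top 106 mm above the worktop and with screws and marks 110) stands at jig x 99 to 135 mm, centred on jig y = +30 mm.
- carriage (a joint): slide position of the carriage along the rail in m, grows along jig +y (left). Starts at 0, the right end; the only detent (in front of the plate) is at 0.120, the end stop at 0.19. About 1 N of friction; the detent's sprung roller pulls the carriage in over the last 5 mm from either side and holds it with about 7 N. The carriage's middle line is at jig y = value - 0.090.
- handle_grip (a point): grip point on the carriage's upright black round handle, 18 mm diameter; the handle's thick part spans 28 mm below to 16 mm above this point, which is 86 mm above the worktop and 92 mm behind (jig -x) the jig origin. It moves with the carriage.
- cell_center (a point): centre of the flow cell, a loose grey upright block 50 (jig x) x 44 (jig y) x 76 mm high, 175 to 350 g, two steel ports 8 mm high on top. It stands in the carriage's channel with 1 mm play each side, axes parallel to the jig's, centre 74 mm above the worktop, sides bare from 48 to 112 mm above it. At the station its front face is 25 to 35 mm short of the plate.
- plate_face (a point): centre of the front face of the sprung steel pressure plate, 40 wide x 64 mm high, face square to jig x, 74 mm above the worktop, 50 mm ahead of the jig origin when at rest; moves back with the plate. A pointer on top of the plate runs between white marks on the housing at 7.5 and 17.5 mm of travel.
- plate (a joint): how far the pressure plate is pushed back along jig +x, in m: 0 at rest, 0.025 at its hard stop; spring of 800 N/m without preload, so 0.0125 means 10 N.
- flow_cell: the flow cell itself (see its centre point); origin at the centre of its underside, 36 mm above the worktop while it stands on the carriage.
- screwdriver: screwdriver with a 24 mm thick handle, 172 mm long, lying on the worktop left of the jig; not to be disturbed
- vial_a: glass vial, 27 mm diameter, 61 mm high, standing left of the jig; origin under its centre; not to be disturbed
- vial_b: a second such vial; not to be disturbed
- channel (a point): middle of the channel's floor, 36 mm above the worktop, moves with the carriage (aluminium, 92 mm wide). The cell's channel runs along jig x, 46 mm wide between two steel walls 12 mm high (tops 48 mm above the worktop; with the clamp screws they reach 44 mm either side of the middle line), closed behind, open to the front; its floor is a slippery white liner.
There are look-alikes about, which are no part of the job. Leave any purple look-alike of the flow_cell alone.

How it is judged:
By the outcome, as a careful person would: the job done as asked, in the order asked, and still so for the second after the job is handed in, while the arm keeps its last pose, push and grip.
It also fails if it takes over 45 s, if anything falls off the work surface, if the arm or the gripper's body presses on something with over 40 N, if the wrist force passes 120 N, or if a joint passes its speed limit or range.

## Robot

A 6-joint arm with a two-finger parallel gripper is mounted at the origin on a cart in front of the work surface, level with it; the furniture and walls round the work are solid. World frame = base frame: x ahead of the robot, y to its left, z up, the work surface at z = 0. Lengths are in m, angles in rad, forces in N, time in s.
With the tool pointing down it reaches from about 0.35 to 0.85 m from the base axis. Payload 8.1 kg.
Tool frame: the origin (TCP) lies at the very end of the fingers, on their centre line; the grasp point (between the pads) lies 19 mm behind it; x points along the fingers, y is the direction in which the jaws open and shut, and the axes are right-handed (so a half turn about x gives the same grasp; the last joint's range is limited). The gripper opens to 93 mm and grips with 3 to 60 N. Pads are 15 mm wide; open, the fingers measure 128 mm over their backs; the gripper's body (75 mm by 188 mm) begins 65 mm behind the grasp point.
Start: joints at [-1.2, 0.13, 1.488, -0, 1.523, -0.085], TCP at [0.264, -0.539, 0.219] pointing down, gripper open.
Joint ranges: [-2.96, 2.96], [-0.89, 2.26], [0.02, 2.5], [-1.34, 4.48], [0, 2.73], [-2.66, 2.66]. Speed limits (rad/s): [2.39, 2.39, 2.79, 3.14, 3.14, 3.14].

## Interface

Orientations are given as a rotation vector (axis times angle).
In Python, from plant import * gives the robot as it stands. The module is installed in compiled form; this text tells all that it offers.
- The arm moves only by the tool apply_moves, never from a script. Its argument "series" is a list of rows, each an object with "jaw": the gripper's target within -1 to 1 (shut at 1, half-way at 0, fully open at -1); "linear": the shift along the tool's x, y, z normalised to -1 to 1, where 1 is 0.6 m, a list of three; "roll": the turn about the tool's x normalised to -1 to 1, where 1 is 30 degrees. A call has 1 to 20 rows; each row is the pose to reach, as a shift and turn from the pose measured when the call began, along the tool's axes at that moment; what a row does not reach only later rows make up. A row lasts 1/8 s, in which the tool goes at most 62.5 mm and 10.7 degrees, less where a joint would pass 70% of its speed; a pose out of reach is approached as far as the arm can. A call with a number of a shift or a turn outside -1 to 1 is refused whole. A call with a gripper value outside its range is refused whole. The fingers move at their own pace and stop on an object; "force" is the grip in N (left out, the last holds). Time passes only in rows, so rows that repeat a pose let the fingers close. It gives the time, the measured TCP pose, the force and the opening at its end, in the units of the state.
- read_state(): the state, without advancing time (a new reading comes with each control period).
- read_camera(name): name is "side" or "top"; returns a dict with "pixels" (384x512x3 uint8, blue, green, red), "intrinsics" (3x3 intrinsics, pixels), "D" ([k1, k2, p1, p2, k3] as OpenCV has them; the pictures are not rectified), "rvec" (rotation vector, rad) and "tvec" (3), from world to camera coordinates, as OpenCV has them. Camera axes: x right, y down, z forward; pixel columns grow to the right and rows downward; lengths in m; the calibration is good to about 2 mm. A picture is of the moment at which its call begins. There is no depth.
- close_job(): hands the job in, once; it reports no verdict.
The state is a dict: "t": time; "q": joint angles; "dq": joint speeds; "joint_torque": joint torques, N m; "tool_pos": TCP position; "orientation": TCP orientation; "force": force on the tool from outside, world axes, zero at the start; "wrist_torque": the same for the moment, N m; "opening": finger opening in m.
Only numpy, scipy, OpenCV 4.12 (cv2) and the standard library are available. Lean on these libraries where they do the work, as an engineer would, in place of code of your own. Each camera call takes 0.05 s, during which the arm holds its last target. There are 200 camera calls.

## Working session

There is one attempt and no reset: what is moved stays moved. The work goes in short steps, Python scripts to look and compute and a tool call to move; the robot and the scene stay as the last step left them, time stands still between calls to the robot, and variables do not carry over. Pictures are saved under pics/ and viewed, about 8 in all and at most 12, crops included, and the job is handed in when it is done.

Besides the shell and the picture viewer there is one more tool, called as a command line: name --argument value ..., lists and objects as JSON in quotes. apply_moves: Moves the arm, as the interface text tells. Its arguments: {"type":"object","properties":{"series":{"type":"array"},"force":{"type":"number"}},"required":["series"]}

```bash
mkdir -p pics; cat > h.py <<'E'
from plant import *
import numpy as np, cv2
from scipy.spatial.transform import Rotation as R
def snap(name,fn=None):
    c=read_camera(name)
    if fn: cv2.imwrite('pics/'+fn,c['pixels'])
    return c
def ray(c,uv):
    K=np.array(c['intrinsics'],float);D=np.array(c['D'],float)
    p=cv2.undistortPoints(np.array(uv,float).reshape(-1,1,2),K,D).reshape(-1,2)
    M=cv2.Rodrigues(np.array(c['rvec'],float))[0];t=np.array(c['tvec'],float).ravel()
    d=np.c_[p,np.ones(len(p))]@M
    return -M.T@t,d
def onz(c,uv,z):
    o,d=ray(c,uv); return o+d*((z-o[2])/d[:,2])[:,None]
def proj(c,P):
    return cv2.projectPoints(np.array(P,float).reshape(-1,1,3),np.array(c['rvec'],float),np.array(c['tvec'],float),np.array(c['intrinsics'],float),np.array(c['D'],float))[0].reshape(-1,2)
E
python3 - <<'E'
from h import *
for n in('top','side'):
    c=snap(n,n+'1.png'); o,d=ray(c,[[256,192]]); print(n,o,d)
s=read_state(); print(s); print(R.from_rotvec(s['orientation']).as_matrix())
E
```

```text
top [0.31202033 0.02411959 1.37316459] [[ 0.13593841 -0.02138855 -0.99059883]]
side [0.40657134 0.92585353 0.58005275] [[ 0.11488479 -0.86701604 -0.48498868]]
{'t': 0.1, 'q': array([-1.20042296e+00,  1.31086398e-01,  1.48916267e+00, -6.95435524e-07,
        1.52299835e+00, -8.53829115e-02]), 'dq': array([-5.49947181e-04, -2.12618359e-03, -4.21588173e-03, -3.44843019e-04,
       -7.65948406e-04,  3.33494833e-05]), 'joint_torque': array([ 4.34002832e-04, -5.61341143e+01, -4.93094838e+01,  7.69649469e-02,
        2.91739544e-02, -6.86059593e-05]), 'tool_pos': array([ 0.26392856, -0.53826539,  0.21769613]), 'orientation': array([ 1.9686636 ,  0.45825594, -1.96913996]), 'force': array([ 0.94273577, -0.00272044,  0.21617594]), 'wrist_torque': array([ 0.03058683,  0.01331868, -0.00605767]), 'opening': 0.09292378744576169}
[[-5.99611449e-04  4.40141055e-01 -8.97928445e-01]
 [ 1.54230609e-03 -8.97927131e-01 -4.40141442e-01]
 [-9.99998631e-01 -1.64879436e-03 -1.40424842e-04]]
```

View pics/top1.png

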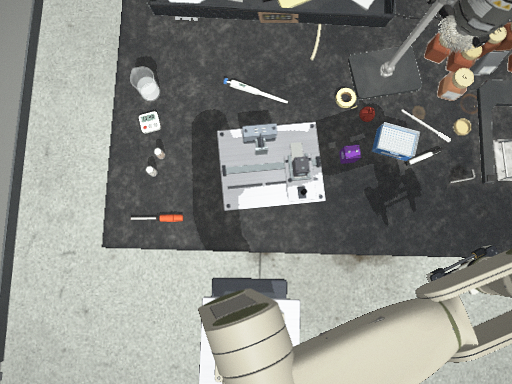

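View pics/side1.png

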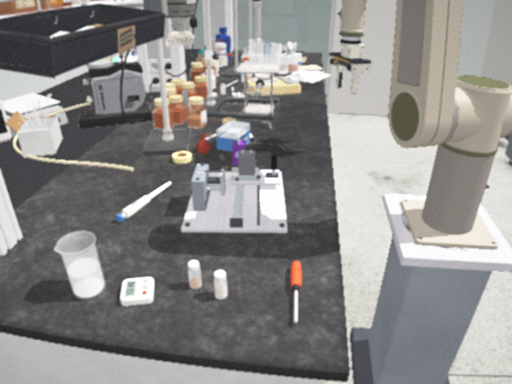

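The top view shows the jig with bed corners near (218,124), (316,122), (326,201) and (225,210). The housing is at (260,132), the cell at (300,165), the black handle at (303,191) and the purple look-alike at (351,153). The vials and screwdriver are on the left. Next I'll measure the jig.

```bash
python3 - <<'E'
from h import *
c=snap('top'); im=c['pixels']
roi=np.zeros(im.shape[:2],np.uint8); roi[105:225,205:340]=1
hsv=cv2.cvtColor(im,cv2.COLOR_BGR2HSV)
m=((hsv[...,2]>125)&(hsv[...,1]<60)).astype(np.uint8)*roi
m=cv2.morphologyEx(m,cv2.MORPH_OPEN,np.ones((3,3)))
cs,_=cv2.findContours(m,0,2); k=max(cs,key=cv2.contourArea)
# bed quad: world points at z=.012
P=onz(c,k.reshape(-1,2),.012)
q=cv2.minAreaRect((P[:,:2]*1000).astype(np.float32)); print(q)
print(onz(c,[[218,124],[316,122],[326,201],[225,210]],.012))
dk=((hsv[...,2]<60)).astype(np.uint8); 
n,l,st,ce=cv2.connectedComponentsWithStats(dk[125:205,225:322])
for a,b in zip(st,ce):
    if 15<a[4]<900: print(a,b+[225,125])
cv2.imwrite('pics/c1.png',cv2.resize(im[105:225,205:340],None,fx=5.5,fy=5,interpolation=cv2.INTER_CUBIC)[:600,:800])
E
```

```text
((595.2044677734375, -51.23533630371094), (283.0166931152344, 340.90728759765625), 7.2822346687316895)
[[ 0.73011278  0.13058179  0.012     ]
 [ 0.74770422 -0.20589429  0.012     ]
 [ 0.47497174 -0.24008943  0.012     ]
 [ 0.43568371  0.09608468  0.012     ]]
[92  0  5 27 75] [319.22666667 134.98666667]
[76 64  6  6 26] [303.30769231 191.53846154]
```

View pics/c1.png

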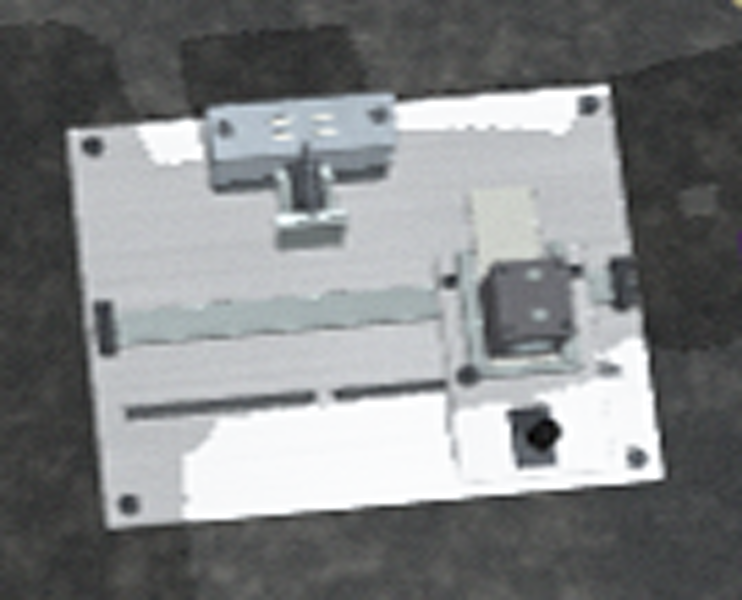

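The crop shows the bed corners at crop (68,130), (608,85), (663,478) and (108,527). The handle top is at (543,433), the cell top at (533,290) and the housing top at (207–395, 95–165). The pointer is ahead of the plate at (310,215).

```bash
python3 - <<'E'
from h import *
c=snap('top')
u=lambda L: np.array(L,float)/[5.5,5]+[205,105]-[.4,.4]
W=onz(c,u([[68,130],[608,85],[663,478],[108,527]]),.012)[:,:2]
J=np.array([[.1375,.17],[.1375,-.17],[-.1375,-.17],[-.1375,.17]])
wc=W.mean(0); a=W-wc; th=np.arctan2((J[:,0]*a[:,1]-J[:,1]*a[:,0]).sum(),(J*a).sum())
Rz=np.array([[np.cos(th),-np.sin(th)],[np.sin(th),np.cos(th)]])
print('origin',wc,'yaw',np.degrees(th),'res mm',(a-J@Rz.T)*1000)
tj=lambda P:(np.asarray(P)[:,:2]-wc)@Rz
print('handle top', tj(onz(c,u([[543,433]]),.102)), 'exp -.092,-.09')
print('cell top corners',tj(onz(c,u([[490,262],[565,257],[575,332]]),.112)))
print('housing top corners',tj(onz(c,u([[207,105],[392,92],[396,150],[211,164]]),.106)),'exp .135/.099, .085/-.025')
print('plate top',tj(onz(c,u([[277,220],[345,212]]),.106)),'exp .05 .05/.01')
s=snap('side')
np.savez('jig.npz',wc=wc,Rz=Rz,th=th)
P=lambda x,y,z: np.r_[wc+Rz@[x,y],z]
print('side proj handle',proj(s,P(-.092,-.09,.102)),'cell top',proj(s,P(0,-.09,.112)),'bedcorners',proj(s,[P(x,y,.012) for x,y in J]))
print('world handle',P(-.092,-.09,.086),P(-.092,.03,.086))
im=s['pixels'][130:245,165:305]; cv2.imwrite('pics/s2.png',cv2.resize(im,None,fx=5,fy=5,interpolation=cv2.INTER_CUBIC))
E
```

```text
origin [ 0.59222559 -0.05208255] yaw 7.186285288252527 res mm [[-0.71483537 -0.57180823]
 [-0.87450203  0.60769041]
 [ 0.51473747  0.72995976]
 [ 1.07459994 -0.76584194]]
handle top [[-0.11074717 -0.08609978]] exp -.092,-.09
cell top corners [[-0.00127369 -0.06711811]
 [-0.00217805 -0.11030505]
 [-0.05039348 -0.11024498]]
housing top corners [[ 0.11746851  0.08389708]
 [ 0.11587652 -0.02392673]
 [ 0.07762146 -0.02208422]
 [ 0.07864868  0.08531096]] exp .135/.099, .085/-.025
plate top [[0.03871776 0.05105589]
 [0.0401498  0.01156942]] exp .05 .05/.01
side proj handle [[268.29213457 156.69587787]] cell top [[237.92402653 153.48372793]] bedcorners [[180.40650287 229.4176389 ]
 [198.45781136 171.403442  ]
 [281.01092851 171.86558783]
 [287.44001618 230.2020334 ]]
world handle [ 0.5122069  -0.15288438  0.086     ] [ 0.49719541 -0.03382702  0.086     ]
```

View pics/s2.png

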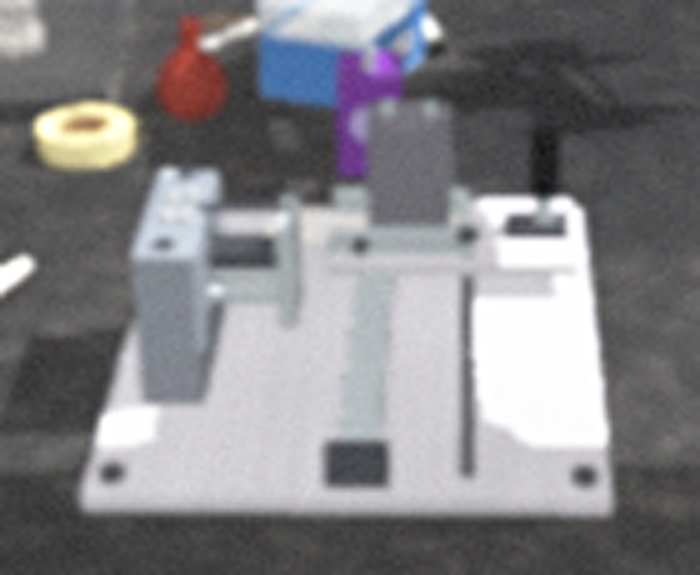

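```bash
cat >> h.py <<'E'
def tri(a,ua,b,ub):
    A=[];B=[]
    for c,u in((a,ua),(b,ub)):
        o,d=ray(c,[u]); d=d[0]/np.linalg.norm(d[0]); M=np.eye(3)-np.outer(d,d); A.append(M);B.append(M@o)
    x=np.linalg.lstsq(np.vstack(A),np.hstack(B),rcond=None)[0]
    return x,[np.linalg.norm(M@x-b)*1000 for M,b in zip(A,B)]
try:
    _z=np.load('jig.npz'); Rz=_z['Rz']; wc=_z['wc']; th=float(_z['th'])
except Exception: pass
def J(p): p=np.asarray(p); return np.r_[Rz.T@(p[:2]-wc),p[2]]
def W(x,y,z): return np.r_[wc+Rz@[x,y],z]
def plan(target):
    s=read_state(); M=R.from_rotvec(s['orientation']).as_matrix()
    yaw=np.arctan2(M[1,1],M[0,1]); des=th-np.pi/2
    d=M.T@(np.asarray(target)-s['tool_pos'])
    print('linear',np.round(d/.6,4),'roll',round(np.degrees(yaw-des)/30,4),'mm',np.round(d*1000,1))
def st():
    s=read_state(); print('t',round(s['t'],2),'jig tcp',np.round(J(s['tool_pos'])*1000,1),'F jig',np.round(np.r_[Rz.T@s['force'][:2],s['force'][2]],2),'open',round(s['opening'],4))
E
python3 - <<'E'
from h import *
t=snap('top');s=snap('side')
u=lambda L: np.array(L,float)/[5.5,5]+[205,105]-[.4,.4]
v=lambda L: np.array(L,float)/5+[165,130]-[.4,.4]
for n,a,b in [('handle top',(543,431),(545,128)),('cell left-rear top corner',(495,345),(447,113)),('cell left-front top',(490,262),(372,118)),
  ('housing NL top',(207,105),(140,252)),('housing front-left top',(211,164),(208,257)),('plate left top',(277,220),(292,205))]:
    x,r=tri(t,u(a),s,v(b)); print(n,np.round(x,4),'jig',np.round(J(x)*1000,1),'res',np.round(r,1))
print(W(-.111,-.09,.2)); plan(W(-.111,-.09,.17))
E
```

```text
handle top [ 0.4947 -0.1504  0.1089] jig [-109.1  -85.3  108.9] res [1.3 1.3]
cell left-rear top corner [ 0.5476 -0.1203  0.1277] jig [-52.9 -62.1 127.7] res [4. 4.]
cell left-front top [ 0.5963 -0.1175  0.1236] jig [ -4.2 -65.4 123.6] res [0.4 0.4]
housing NL top [0.6943 0.0454 0.1113] jig [113.4  84.  111.3] res [2.3 2.3]
housing front-left top [0.6574 0.0422 0.109 ] jig [ 76.4  85.4 109. ] res [1.3 1.3]
plate left top [0.6192 0.0036 0.1233] jig [ 33.7  51.9 123.3] res [0.8 0.8]
[ 0.49335615 -0.1552612   0.2       ]
linear [ 0.0808 -0.4054 -0.6244] roll 0.631 mm [  48.5 -243.2 -374.6]
```

```bash
python3 - <<'E'
from h import *
np.savez('jig.npz',wc=wc+Rz@[-.0195,.0015],Rz=Rz,th=th)
E
python3 -c "
from h import *
plan(W(-.092,-.089,.17))"
```

```text
linear [ 0.0808 -0.4096 -0.6249] roll 0.631 mm [  48.5 -245.8 -375. ]
```

apply_moves --series '[{"jaw":-1,"linear":[0.0,-0.41,-0.625],"roll":0.631},{"jaw":-1,"linear":[0.0,-0.41,-0.625],"roll":0.631},{"jaw":-1,"linear":[0.0,-0.41,-0.625],"roll":0.631},{"jaw":-1,"linear":[0.0,-0.41,-0.625],"roll":0.631},{"jaw":-1,"linear":[0.0,-0.41,-0.625],"roll":0.631},{"jaw":-1,"linear":[0.0,-0.41,-0.625],"roll":0.631},{"jaw":-1,"linear":[0.08,-0.41,-0.625],"roll":0.631},{"jaw":-1,"linear":[0.08,-0.41,-0.625],"roll":0.631},{"jaw":-1,"linear":[0.08,-0.41,-0.625],"roll":0.631},{"jaw":-1,"linear":[0.08,-0.41,-0.625],"roll":0.631},{"jaw":-1,"linear":[0.08,-0.41,-0.625],"roll":0.631}]'

```text
t: 1.72
tool_pos: [0.4927, -0.1539, 0.1716]
orientation: [2.159, 0.133, -2.156]
force: [-0.4, -0.1, -0.5]
opening: 0.0931
```

```bash
python3 - <<'E'
from h import *
st(); plan(W(-.092,-.089,.069))
t=snap('top');s=snap('side')
a=cv2.resize(t['pixels'][105:225,230:340],None,fx=3.6,fy=4); b=cv2.resize(s['pixels'][100:220,190:300],None,fx=3.6,fy=4)
cv2.imwrite('pics/a3.png',np.hstack([a,b]))
E
```

```text
t 1.73 jig tcp [-92.  -90.1 171.6] F jig [-0.41 -0.06 -0.46] open 0.0931
linear [ 0.171  -0.0019  0.0002] roll -0.0028 mm [ 1.026e+02 -1.100e+00  1.000e-01]
```

View pics/a3.png

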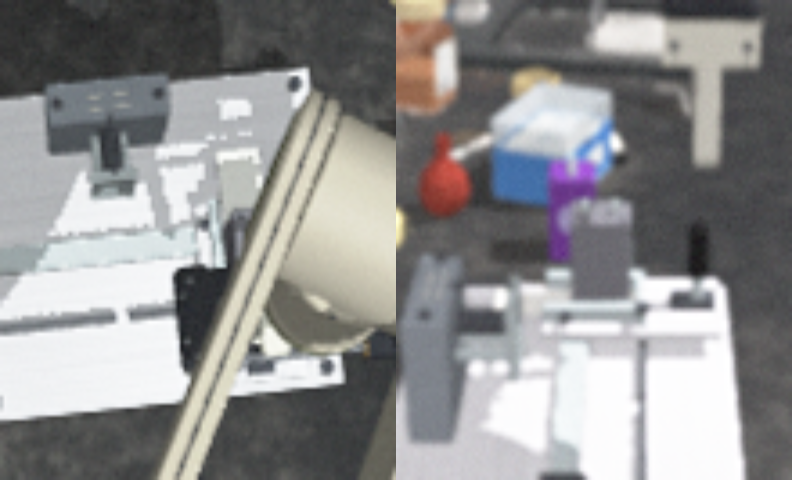

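The side view shows the near finger tip at crop (708,165) and the handle at (699,225). I'll compare both with their projections.

```bash
python3 - <<'E'
from h import *
s=snap('side')
f=lambda p:(proj(s,p)-[190,100])*[3.6,4]
print('finger tip exp',f(W(-.092,-.0901+.055,.1716)),'handle top exp',f(W(-.092,-.089,.102)),'per 10mm x',f(W(-.082,-.089,.102)))
E
```

```text
finger tip exp [[309.66846399 169.00512316]] handle top exp [[305.07114869 228.29757801]] per 10mm x [[293.19588462 228.2047846 ]]
```

apply_moves --series '[{"jaw":-1,"linear":[0.08,-0.002,-0.005],"roll":-0.003},{"jaw":-1,"linear":[0.14,-0.002,-0.005],"roll":-0.003},{"jaw":-1,"linear":[0.17,-0.002,-0.005],"roll":-0.003},{"jaw":-1,"linear":[0.17,-0.002,-0.005],"roll":-0.003},{"jaw":0.2,"linear":[0.17,-0.002,-0.005],"roll":-0.003},{"jaw":1,"linear":[0.17,-0.002,-0.005],"roll":-0.003},{"jaw":1,"linear":[0.17,-0.002,-0.005],"roll":-0.003},{"jaw":1,"linear":[0.17,-0.002,-0.005],"roll":-0.003},{"jaw":1,"linear":[0.17,-0.002,-0.005],"roll":-0.003},{"jaw":1,"linear":[0.17,-0.002,-0.005],"roll":-0.003}]' --force 12

```text
t: 3.12
tool_pos: [0.4954, -0.152, 0.0691]
orientation: [2.157, 0.136, -2.156]
force: [-0.4, -0.2, 0.7]
opening: 0.0374
```

```bash
python3 -c "
from h import *
st(); plan(W(-.092,.03,.069))"
```

```text
t 3.12 jig tcp [-89.  -88.5  69.1] F jig [-0.46 -0.15  0.75] open 0.0374
linear [ 0.0002 -0.1975  0.0049] roll 0.0005 mm [ 1.000e-01 -1.185e+02  2.900e+00]
```

Still closing, so I'll give the jaws more time.

apply_moves --series '[{"jaw":1,"linear":[0,0,0],"roll":0},{"jaw":1,"linear":[0,0,0],"roll":0},{"jaw":1,"linear":[0,0,0],"roll":0},{"jaw":1,"linear":[0,0,0],"roll":0},{"jaw":1,"linear":[0,0,0],"roll":0}]'

```text
t: 3.75
tool_pos: [0.4954, -0.152, 0.0691]
orientation: [2.157, 0.136, -2.156]
force: [0.3, -2.1, -0.5]
opening: 0.0176
```

```bash
python3 -c "
from h import *
st(); plan(W(-.092,.03,.069))"
```

```text
t 3.75 jig tcp [-89.1 -88.5  69.1] F jig [-0.   -2.07 -0.54] open 0.0176
linear [ 0.0002 -0.1976  0.0048] roll 0.0003 mm [ 1.000e-01 -1.185e+02  2.900e+00]
```

apply_moves --series '[{"jaw":1,"linear":[0,-0.015,0],"roll":0},{"jaw":1,"linear":[0,-0.035,0],"roll":0},{"jaw":1,"linear":[0,-0.06,0],"roll":0},{"jaw":1,"linear":[0,-0.085,0],"roll":0},{"jaw":1,"linear":[0,-0.11,0],"roll":0},{"jaw":1,"linear":[0,-0.135,0],"roll":0},{"jaw":1,"linear":[0,-0.155,0],"roll":0},{"jaw":1,"linear":[0,-0.17,0],"roll":0},{"jaw":1,"linear":[0,-0.18,0],"roll":0},{"jaw":1,"linear":[0,-0.183,0],"roll":0},{"jaw":1,"linear":[0,-0.183,0],"roll":0}]'

```text
t: 5.12
tool_pos: [0.4813, -0.0424, 0.069]
orientation: [2.157, 0.137, -2.157]
force: [-4.2, 2.9, 4.1]
opening: 0.0174
```

```bash
python3 -c "
from h import *
st(); plan(W(-.092,.03,.069))"
```

```text
t 5.12 jig tcp [-89.3  22.   69. ] F jig [-3.8   3.4   4.13] open 0.0174
linear [ 0.0001 -0.0134  0.0045] roll 0.0004 mm [ 0.1 -8.   2.7]
```

apply_moves --series '[{"jaw":1,"linear":[0,-0.003,0.001],"roll":0},{"jaw":1,"linear":[0,-0.005,0.002],"roll":0},{"jaw":1,"linear":[0,-0.005,0.002],"roll":0}]'

```text
t: 5.5
tool_pos: [0.4808, -0.0389, 0.0691]
orientation: [2.16, 0.138, -2.155]
force: [4.1, 5.1, -3.8]
opening: 0.0173
```

```bash
python3 -c "
from h import *
st()"
```

```text
t 5.5 jig tcp [-89.4  25.5  69.1] F jig [ 4.67  4.53 -3.83] open 0.0173
```

apply_moves --series '[{"jaw":1,"linear":[0,-0.002,-0.001],"roll":0},{"jaw":1,"linear":[0,-0.004,-0.001],"roll":0},{"jaw":1,"linear":[0,-0.004,-0.001],"roll":0}]'

```text
t: 5.88
tool_pos: [0.4807, -0.0371, 0.0691]
orientation: [2.159, 0.137, -2.156]
force: [-4.0, -3.3, 3.8]
opening: 0.0173
```

```bash
python3 -c "
from h import *
st()"
```

```text
t 5.88 jig tcp [-89.3  27.3  69.1] F jig [-4.34 -2.75  3.78] open 0.0173
```

apply_moves --series '[{"jaw":-0.2,"linear":[0,0,0],"roll":0},{"jaw":-0.2,"linear":[0,0,0],"roll":0},{"jaw":-0.2,"linear":[0,0,0],"roll":0},{"jaw":-0.2,"linear":[0,0,0],"roll":0},{"jaw":-0.2,"linear":[0,0,0],"roll":0},{"jaw":-0.2,"linear":[-0.04,0,0],"roll":0},{"jaw":-0.2,"linear":[-0.1,0,0],"roll":0},{"jaw":1,"linear":[-0.16,0,0],"roll":0},{"jaw":1,"linear":[-0.16,0,0],"roll":0},{"jaw":1,"linear":[-0.16,0,0],"roll":0}]'

```text
t: 7.12
tool_pos: [0.4803, -0.0372, 0.1645]
orientation: [2.158, 0.137, -2.156]
force: [0.1, 0.4, 0.4]
opening: 0.0302
```

```bash
python3 - <<'E'
from h import *
st()
t=snap('top');s=snap('side')
a=cv2.resize(t['pixels'][105:225,210:320],None,fx=3.6,fy=4); b=cv2.resize(s['pixels'][120:240,180:290],None,fx=3.6,fy=4)
cv2.imwrite('pics/a4.png',np.hstack([a,b]))
f=lambda p:(proj(s,p)-[180,120])*[3.6,4]+[396,0]
print('handle top',f(W(-.089,.03,.102)),f(W(-.089,.027,.102)))
E
```

```text
t 7.12 jig tcp [-89.7  27.3 164.5] F jig [0.17 0.37 0.36] open 0.0302
handle top [[738.55693204 218.2255058 ]] [[738.41792271 216.2934462 ]]
```

View pics/a4.png

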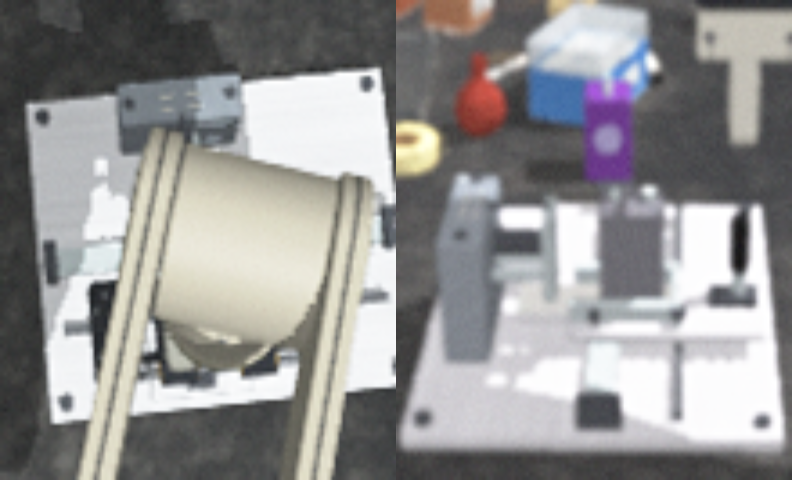

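The carriage now appears in front of the plate, with the cell at crop (630,245) and the handle at (740,240). The arm hides it in the top view, so I'll swing aside briefly to check.

apply_moves --series '[{"jaw":1,"linear":[-0.05,0.1,0],"roll":0},{"jaw":1,"linear":[-0.05,0.2,0],"roll":0},{"jaw":1,"linear":[-0.05,0.3,0],"roll":0},{"jaw":1,"linear":[-0.05,0.4,0],"roll":0},{"jaw":1,"linear":[-0.05,0.45,0],"roll":0},{"jaw":1,"linear":[-0.05,0.45,0],"roll":0}]'

```text
t: 7.98
tool_pos: [0.5123, -0.3066, 0.191]
orientation: [2.156, 0.136, -2.163]
force: [-0.2, 1.0, 0.2]
opening: 0.0005
```

```bash
python3 - <<'E'
from h import *
st()
t=snap('top')
cv2.imwrite('pics/a5.png',cv2.resize(t['pixels'][110:220,210:330],None,fx=6,fy=5,interpolation=cv2.INTER_CUBIC))
E
```

```text
t 7.97 jig tcp [ -91.6 -244.1  191. ] F jig [-0.04  1.06  0.22] open 0.0005
```

View pics/a5.png

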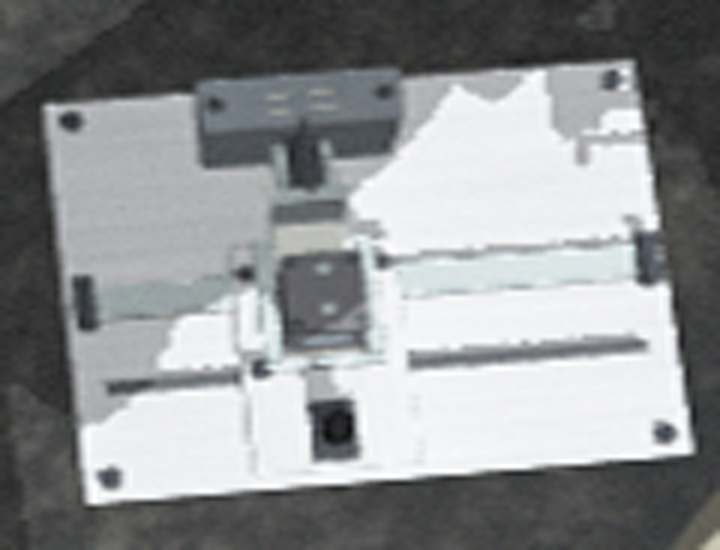

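The top view shows the cell (top corners near (278,260), (360,252), (368,338)) in line behind the plate (273–345, 200). The handle is at (340,422).

```bash
python3 - <<'E'
from h import *
t=snap('top')
u=lambda L: np.array(L,float)/[6,5]+[210,110]-[.4,.4]
for n,p,z in [('handle',(340,422),.102),('cell LF',(278,260),.112),('RF',(360,252),.112),('RR',(368,338),.112),('port1',(322,268),.12),('port2',(328,308),.12),('plate L',(273,205),.106),('plate R',(343,200),.106),('hous',(200,85),.106),('hous',(400,70),.106),('hous R f',(402,130),.106)]:
    print(n,np.round(J(onz(t,[u(p)],z)[0])*1000,1))
# initial ports from first crop
v=lambda L: np.array(L,float)/[5.5,5]+[205,105]-[.4,.4]
for p,z in [((533,275),.12),((540,314),.12),((543,433),.102)]: print('init',np.round(J(onz(t,[v(p)],z)[0])*1000,1))
E
```

```text
handle [-88.7  28.8 102. ]
cell LF [ 14.9  51.  112. ]
RF [ 15.9   7.8 112. ]
RR [-38.9   9.5 112. ]
port1 [  6.   29.2 120. ]
port2 [-19.5  28.7 120. ]
plate L [ 51.7  49.8 106. ]
plate R [ 51.4  12.7 106. ]
hous [133.5  80.5 106. ]
hous [133.3 -26.5 106. ]
hous R f [ 93.9 -23.2 106. ]
init [  6.  -90.9 120. ]
init [-19.1 -91.9 120. ]
init [-91.2 -87.6 102. ]
```

```bash
python3 -c "
from h import *
plan(W(-.052,.028,.165)); plan(W(-.052,.028,.054))"
```

```text
linear [ 0.0458 -0.4495 -0.0647] roll -0.001 mm [  27.5 -269.7  -38.8]
linear [ 0.2308 -0.4488 -0.0652] roll -0.001 mm [ 138.5 -269.3  -39.1]
```

apply_moves --series '[{"jaw":1,"linear":[0.02,-0.1,-0.065],"roll":-0.001},{"jaw":1,"linear":[0.02,-0.2,-0.065],"roll":-0.001},{"jaw":1,"linear":[0.02,-0.3,-0.065],"roll":-0.001},{"jaw":1,"linear":[0.02,-0.4,-0.065],"roll":-0.001},{"jaw":1,"linear":[0.04,-0.449,-0.065],"roll":-0.001},{"jaw":1,"linear":[0.04,-0.449,-0.065],"roll":-0.001},{"jaw":1,"linear":[0.04,-0.449,-0.065],"roll":-0.001},{"jaw":1,"linear":[0.04,-0.449,-0.065],"roll":-0.001}]'

```text
t: 9.07
tool_pos: [0.5181, -0.0328, 0.1689]
orientation: [2.156, 0.138, -2.161]
force: [-1.3, -0.4, 0.3]
opening: 0.0006
```

```bash
python3 -c "
from h import *
st(); plan(W(-.052,.028,.054))"
```

```text
t 9.07 jig tcp [-51.7  26.9 168.9] F jig [-1.33 -0.26  0.3 ] open 0.0006
linear [ 0.1915 -0.0012  0.0002] roll -0.0017 mm [ 1.149e+02 -7.000e-01  1.000e-01]
```

apply_moves --series '[{"jaw":1,"linear":[0.06,-0.001,0],"roll":-0.002},{"jaw":1,"linear":[0.11,-0.001,0],"roll":-0.002},{"jaw":1,"linear":[0.15,-0.001,0],"roll":-0.002},{"jaw":1,"linear":[0.175,-0.001,0],"roll":-0.002},{"jaw":1,"linear":[0.188,-0.001,0],"roll":-0.002},{"jaw":1,"linear":[0.191,-0.001,0],"roll":-0.002},{"jaw":1,"linear":[0.191,-0.001,0],"roll":-0.002}]'

```text
t: 9.95
tool_pos: [0.5184, -0.032, 0.0551]
orientation: [2.157, 0.139, -2.159]
force: [-0.0, -0.2, -0.5]
opening: 0.0002
```

```bash
python3 - <<'E'
from h import *
st(); plan(W(-.042,.028,.054))
s=snap('side')
cv2.imwrite('pics/a6.png',cv2.resize(s['pixels'][120:240,180:290],None,fx=5,fy=5,interpolation=cv2.INTER_CUBIC))
E
```

```text
t 9.95 jig tcp [-51.3  27.6  55.1] F jig [-0.05 -0.16 -0.55] open 0.0002
linear [ 0.0018 -0.0006 -0.0154] roll 0.0002 mm [ 1.1 -0.4 -9.3]
```

View pics/a6.png

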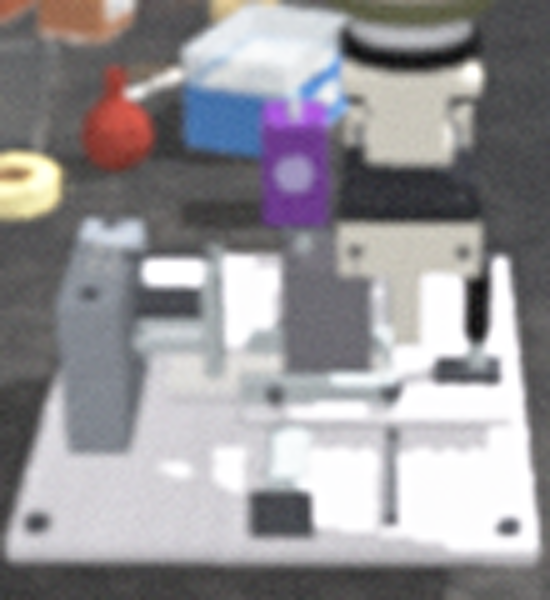

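The side view shows the finger at (393–420, tip near 340) behind the cell, whose rear edge is at 372. The gripper block's bottom edge is at row 275, so I'll check its clearance over the cell numerically.

```bash
python3 - <<'E'
from h import *
s=snap('side')
f=lambda p:np.round((proj(s,p)-[180,120])*5)
for z in(.055,.1,.12,.139): print(z,'finger near face',f(W(-.0513,.0276+.017,z)),'body edge near y+.094',f(W(-.0138,.0276+.094,z)),'y+.017',f(W(-.0138,.0446,z)))
print('cell near rear top',f(W(-.032,.05,.112)), f(W(-.032,.05,.048)))
E
```

```text
0.055 finger near face [[407. 360.]] body edge near y+.094 [[336. 431.]] y+.017 [[339. 359.]]
0.1 finger near face [[408. 288.]] body edge near y+.094 [[335. 355.]] y+.017 [[339. 287.]]
0.12 finger near face [[408. 255.]] body edge near y+.094 [[335. 321.]] y+.017 [[339. 254.]]
0.139 finger near face [[408. 223.]] body edge near y+.094 [[334. 287.]] y+.017 [[338. 222.]]
cell near rear top [[372. 272.]] [[372. 375.]]
```

apply_moves --series '[{"jaw":1,"linear":[0,0,-0.008],"roll":0},{"jaw":1,"linear":[0,0,-0.014],"roll":0},{"jaw":1,"linear":[0,0,-0.018],"roll":0},{"jaw":1,"linear":[0,0,-0.021],"roll":0},{"jaw":1,"linear":[0,0,-0.025],"roll":0},{"jaw":1,"linear":[0,0,-0.03],"roll":0},{"jaw":1,"linear":[0,0,-0.035],"roll":0},{"jaw":1,"linear":[0,0,-0.04],"roll":0},{"jaw":1,"linear":[0,0,-0.045],"roll":0},{"jaw":1,"linear":[0,0,-0.05],"roll":0},{"jaw":1,"linear":[0,0,-0.055],"roll":0},{"jaw":1,"linear":[0,0,-0.06],"roll":0},{"jaw":1,"linear":[0,0,-0.06],"roll":0}]'

```text
t: 11.68
tool_pos: [0.5545, -0.0274, 0.0553]
orientation: [2.157, 0.139, -2.158]
force: [-0.3, -0.3, 0.5]
opening: 0.0006
```

```bash
cat >>h.py <<'E'
def avg(n=8):
    F=[]
    for _ in range(n):
        read_camera('side'); f=read_state()['force']; F.append(np.r_[Rz.T@f[:2],f[2]])
    print('F avg',np.round(np.mean(F,0),2),'sd',np.round(np.std(F,0),2))
E
python3 - <<'E'
from h import *
st(); avg(5)
E
```

```text
t 11.68 jig tcp [-14.9  27.7  55.3] F jig [-0.33 -0.27  0.53] open 0.0006
F avg [ 0.33 -0.02  0.33] sd [0.55 0.29 0.34]
```

apply_moves --series '[{"jaw":1,"linear":[0,0,-0.004],"roll":0},{"jaw":1,"linear":[0,0,-0.008],"roll":0},{"jaw":1,"linear":[0,0,-0.012],"roll":0},{"jaw":1,"linear":[0,0,-0.016],"roll":0},{"jaw":1,"linear":[0,0,-0.02],"roll":0},{"jaw":1,"linear":[0,0,-0.02],"roll":0}]'

```text
t: 12.68
tool_pos: [0.566, -0.026, 0.0552]
orientation: [2.157, 0.139, -2.159]
force: [-3.0, -0.9, 0.1]
opening: 0.0003
```

```bash
python3 - <<'E'
from h import *
st(); avg(5)
s=snap('side')
cv2.imwrite('pics/a7.png',cv2.resize(s['pixels'][120:240,180:290],None,fx=5,fy=5,interpolation=cv2.INTER_CUBIC))
E
```

```text
t 12.68 jig tcp [-3.2 27.7 55.2] F jig [-3.09 -0.47  0.12] open 0.0003
F avg [-2.82 -0.5   1.15] sd [0.59 0.24 0.4 ]
```

View pics/a7.png

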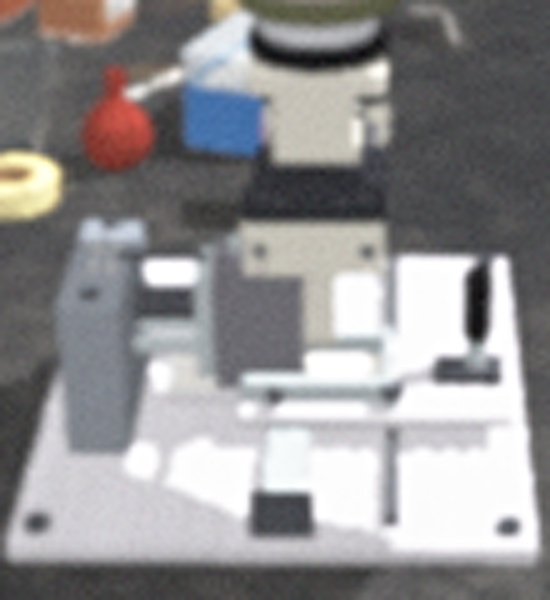

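The cell now touches the plate upright (cell edges at 218–303), with about 3 N on it. About 9 mm more should bring it to 10 N.

apply_moves --series '[{"jaw":1,"linear":[0,0,-0.003],"roll":0},{"jaw":1,"linear":[0,0,-0.006],"roll":0},{"jaw":1,"linear":[0,0,-0.009],"roll":0},{"jaw":1,"linear":[0,0,-0.012],"roll":0},{"jaw":1,"linear":[0,0,-0.0135],"roll":0},{"jaw":1,"linear":[0,0,-0.0135],"roll":0},{"jaw":1,"linear":[0,0,-0.0135],"roll":0}]'

```text
t: 13.85
tool_pos: [0.573, -0.0251, 0.0551]
orientation: [2.155, 0.139, -2.161]
force: [-9.2, -1.2, 6.0]
opening: 0.0007
```

```bash
python3 - <<'E'
from h import *
st(); avg(10); st()
s=snap('side'); t=snap('top')
a=cv2.resize(s['pixels'][150:220,185:285],None,fx=6,fy=6,interpolation=cv2.INTER_CUBIC)
cv2.imwrite('pics/a8.png',a); cv2.imwrite('pics/t8.png',cv2.resize(t['pixels'][115:165,235:295],None,fx=10,fy=10,interpolation=cv2.INTER_CUBIC))
E
```

```text
t 13.85 jig tcp [ 3.8 27.7 55.1] F jig [-9.26 -0.05  5.95] open 0.0007
F avg [-9.62 -0.43  6.39] sd [0.46 0.59 0.68]
t 14.35 jig tcp [ 3.8 27.7 55.1] F jig [-9.49 -1.08  6.28] open 0.0006
```

View pics/a8.png

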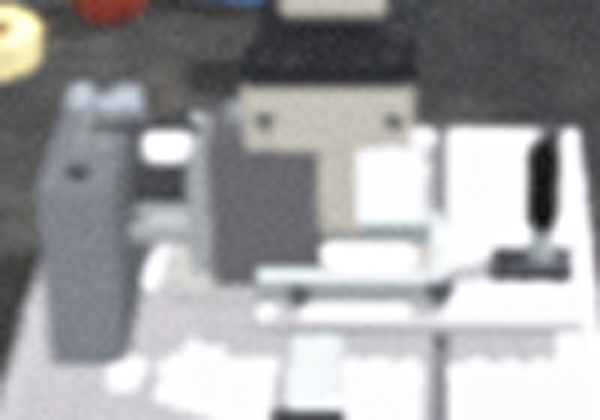

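View pics/t8.png

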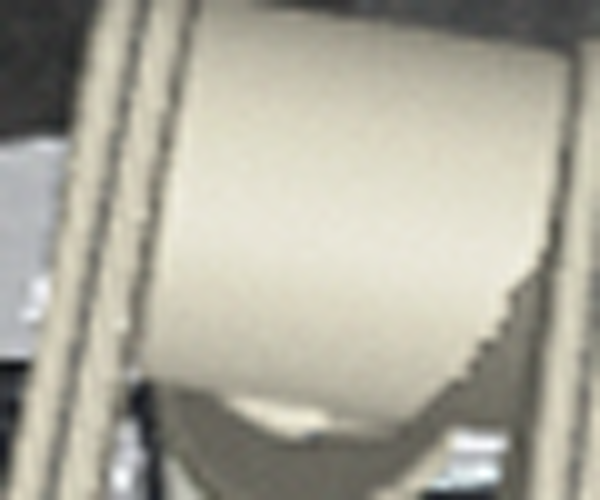

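The side view shows the cell still upright against the plate, whose front edge is at about x=213. The arm hides the pointer in the top view. The estimate is about 10 mm of plate travel, because friction takes part of the 9.6 N, so I'll press about 2 mm more.

apply_moves --series '[{"jaw":1,"linear":[-0.0002,0,-0.003],"roll":0},{"jaw":1,"linear":[-0.0002,0,-0.005],"roll":0},{"jaw":1,"linear":[-0.0002,0,-0.0055],"roll":0},{"jaw":1,"linear":[-0.0002,0,-0.0055],"roll":0},{"jaw":1,"linear":[-0.0002,0,-0.0055],"roll":0}]'

```text
t: 15.08
tool_pos: [0.5749, -0.0249, 0.0552]
orientation: [2.151, 0.139, -2.164]
force: [-12.3, -1.6, 8.4]
opening: 0.0009
```

```bash
python3 - <<'E'
from h import *
st(); avg(10); st()
s=snap('side')
cv2.imwrite('pics/a9.png',cv2.resize(s['pixels'][150:220,185:285],None,fx=6,fy=6,interpolation=cv2.INTER_CUBIC))
g0=cv2.cvtColor(cv2.imread('pics/side1.png'),cv2.COLOR_BGR2GRAY)
ims={'rest':g0,'now':cv2.cvtColor(s['pixels'],cv2.COLOR_BGR2GRAY)}
# rod/plate row profile: back edge of plate against the bright bed/dark rod
for k,g in ims.items():
    for r in(178,182,186,190): print(k,r,g[r-1:r+2,200:232].mean(0).astype(int))
print('px per mm',(proj(s,W(.05,.03,.074))-proj(s,W(.06,.03,.074)))/10)
E
```

```text
t 15.07 jig tcp [ 5.7 27.7 55.2] F jig [-12.38  -0.09   8.38] open 0.0009
F avg [-11.59  -0.2    7.66] sd [0.37 0.42 0.57]
t 15.57 jig tcp [ 5.7 27.7 55.2] F jig [-12.25  -0.4    7.41] open 0.0006
rest 178 [205 215 219 220 206 176 147 118 107 106 109 110 110 110 109 105  95  95
  99 117 150 168 167 155 163 189 206 209 211 204 191 179]
rest 182 [156 156 161 168 169 159 137 107  89  86  90  92  88  91  88  88  87  88
  86 103 137 161 171 163 158 177 195 203 201 200 197 195]
rest 186 [133 135 140 150 162 167 174 186 191 184 179 181 179 180 181 179 181 180
 180 177 172 172 171 167 157 174 196 205 205 204 205 204]
rest 190 [131 135 136 144 159 165 161 150 143 150 168 182 187 189 189 187 189 188
 188 182 177 171 169 164 161 180 201 205 206 209 206 206]
now 178 [134 141 145 136 126 111  98  88  86  93 101 104 106 107 116 142 160 163
 149 122 109 110 104 107 106 110 105 108 105 107 105 108]
now 182 [136 136 135 126 114 104  94  86  84  88  86  87  83  85  97 127 156 167
 162 135 113 108 108 107 110 109 107 109 106 106 106 108]
now 186 [132 133 132 127 113 108 119 141 163 180 189 196 197 197 193 182 173 169
 160 132 111 104 107 107 109 107 109 106 108 109 109 108]
now 190 [131 133 129 128 118 113 117 127 133 145 171 186 189 187 187 180 170 169
 162 137 115 109 108 108 108 109 109 104 109 107 106 110]
px per mm [[0.35713854 0.00203876]]
```

View pics/a9.png

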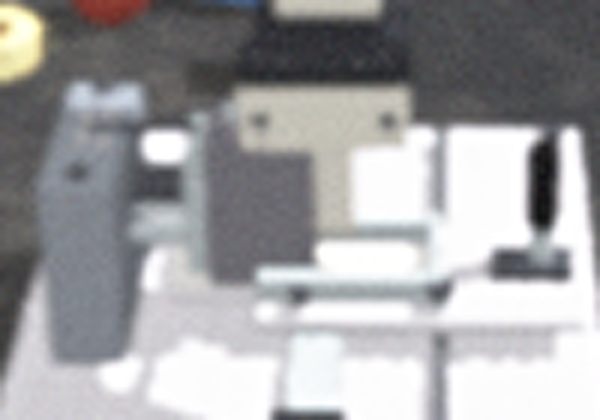

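The plate's rear edge has moved 4.8 px, or about 13 mm. The cell edges are vertical and the handle hasn't moved, so I'm handing the job in while the arm holds.

```bash
python3 -c "
from h import *
st(); print(close_job())"
```

```text
t 15.62 jig tcp [ 5.6 27.7 55.2] F jig [-11.97  -0.54   7.56] open 0.0006
the job is handed in; nothing more can be done
None
```

I slid the carriage left by its handle into the detent and let go. Then I pushed the flow cell from behind with closed fingers, and handed the job in at 15.6 s with the arm still pressing.

**Detent:** The sideways force on the gripper reversed as the carriage reached the detent. The top view showed the cell's ports 120 mm left of their start and in line with the plate. The handle alone suggested 116 mm, which I put down to parallax. After the push, the handle had not moved in the side view and the sideways force was near zero.

**Plate travel:** My estimates run from 12 to 13.4 mm, against the 12.5 mm target:

| Source | Plate travel |
|---|---|
| Shift of the plate's rear edge in the side view | about 13.3 mm |
| Wrist force, 11.6 N less an estimated friction | about 13 mm |
| Finger travel after contact | about 12.1 mm |

I could not check the pointer against the white marks because the arm hid it in the top view.

**Cell:** The cell's visible edge was vertical to within about 1°.

**Downward force:** The fingers also press the cell down onto the carriage with about 7.5 N. That was not intended. I left it because correcting it risked lifting the cell.

**Other items:** I did not move the arm near the screwdriver, vials or purple look-alike, but I made no final check on them.

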